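# Shut off the marked gas line to the microscope incubator

### The job

The gas bottle on the red line is about to be changed. Slide the grey cover of the valve box all the way back to uncover the three valve handles, then push the red handle round until its valve is fully shut, with the handle square across its pipe. Push with the fingers and pinch nothing; leave the cover open so that the shut handle can be seen, and do not move the two blue handles, the culture flask, the brown bottle or the spray bottle.

Things in the scene. Friction and masses are not known exactly. Their poses are not given: they have to be found in the camera images.
- valve_box: White sheet-metal gas valve box screwed to the bench, 340 (x) x 336 (y) mm. Origin on the bench, 145 mm behind the outer front face (towards the robot), midway across; x points from front to back, y to its left, z up. Behind the front bay is a closed housing, top 88 mm up, over which the cover slides, then from x = 130 mm a blue hood 160 mm high. Front pipes stand out 45 mm, below 46 mm.
- bay_center (a point): Centre of the bay's floor, 6 mm above the bench; turned as the box. The open-topped bay holds the three valves and measures, inside, 125 mm (along the box's x) x 324 mm (y); its wall tops are 88 mm above the bench, and the rails that guide the cover, above the side walls, reach 102 mm.
- cover (a joint): How far the grey cover has slid back (m): 0 = shut, 0.13 = at its back stop; starts between 0 and 0.02. A plate 135 (x) x 320 (y) x 4 mm, top 94.5 mm above the bench; shut, it hides the bay. It slides along the box's +x against 2.5 N of friction, stays where it is left and cannot be lifted.
- cover_ridge (a point): Centre of the black ridge on the cover by which it is pushed: 20 mm (along the box's x) x 140 mm (y), top 109.5 mm above the bench (15 mm proud of the plate). Its front face is 10 mm in front of this point, the plate's front edge 17 mm. The point lies 102 mm above the bench and moves with the cover.
- red_handle (a joint): Turn of the red handle (rad): 0 = fully open, along its pipe and pointing to the front of the box; 1.571 = fully shut at its stop, square across the pipe and pointing along the box's +y (left). It grows clockwise seen from above; starts between 0 and 0.3. Friction 0.22 N m (about 5 N at the sleeve); it stays where it is left.
- red_pivot (a point): The red handle's upright turning axis, at mid-height of the handle (68 mm above the bench). The three valves stand in a row across the box, 90 mm apart, 59 mm in front of the box's origin; which one is red varies. Under the handle the brass valve body reaches 48 mm above the bench, its stem (15 mm across) 62 mm.
- red_grip (a point): Middle of the red plastic sleeve of the handle, 45 mm from the pivot, 68 mm above the bench; moves with the handle. The sleeve is 46 mm long (22 to 68 mm from the pivot), 14 mm wide, and stands from 63 to 75 mm above the bench.
- blue_a_handle (a joint): Turn of one blue handle (rad), same kind of valve and same sense; starts between 0 and 0.12 (open). Leave alone.
- blue_a_grip (a point): Middle of the sleeve of that blue handle, 45 mm from its pivot, 68 mm above the bench; sizes as the red one.
- blue_b_handle (a joint): Turn of the other blue handle (rad), same kind of valve and same sense; starts between 0 and 0.12 (open). Leave alone.
- blue_b_grip (a point): Middle of the sleeve of that blue handle, 45 mm from its pivot, 68 mm above the bench; sizes as the red one.
- flask_center (a point): Centre (17 mm up) of a clear culture flask lying flat beside the box, 115 x 80 x 34 mm, with a neck and blue cap reaching 93 mm from the centre along its +x. Loose, about 0.12 kg.
- reagent_center (a point): Centre (half-way up) of a brown glass reagent bottle standing on the bench beside the box, 56 mm across and 110 mm tall. Loose, about 0.22 kg.
- spray_center (a point): Centre of a white spray bottle standing on the bench near a rear corner of the box, 72 mm across and 220 mm tall. Loose, about 0.3 kg.

How it is judged:
On the way, in this order (a step that is already met when the one before it is completed fails the run):
1. the cover is slid back and the handles are uncovered (value of joint cover above 0.115 m and value of joint red_handle below 0.6 rad), for 0.2 s.
2. the red handle is pushed shut (value of joint red_handle above 1.46 rad), for 0.2 s.
At the end, for the whole second after the job is handed in: The cover is open to within 15 mm of its back stop, the red handle is within about 6 degrees of square across its pipe (1.46 rad or more) and at rest, and the blue handles (8 mm at the sleeve), the flask and both bottles (15 mm) are where they were (value of joint cover above 0.115 m and value of joint red_handle above 1.46 rad and velocity of joint red_handle below 0.05 rad/s and velocity of joint cover below 0.01 m/s and distance of each of blue_a_grip, blue_b_grip from where it was at the start of the episode below 0.008 m and distance of each of flask_center, reagent_center, spray_center from where it was at the start of the episode below 0.015 m); the robot touches nothing.
It fails at once if the red handle was pinched (pressed on both its flanks at once) instead of pushed (contact force between the fingers and red_handle_c0 above 3 N and contact force between the fingers and red_handle_c2 above 3 N).
It fails at once if the cover's ridge was pinched front and back instead of pushed (contact force between the fingers and cover_c1 above 3 N and contact force between the fingers and cover_c3 above 3 N).
It fails at once if a blue handle was moved (distance of any of blue_a_grip, blue_b_grip from where it was at the start of the episode above 0.008 m).
It fails at once if the flask or a bottle was moved, lifted or carried (distance of any of flask_center, reagent_center, spray_center from where it was at the start of the episode above 0.015 m).
It also fails if it takes over 45 s, if anything falls off the work surface, if the arm or the gripper's body presses on something with over 40 N, if the wrist force passes 120 N, or if a joint passes its speed limit or range.

### The arm

A 6-joint arm with a two-finger parallel gripper is mounted at the origin on the work surface. World frame = base frame: x ahead of the robot, y to its left, z up, the work surface at z = 0. Lengths are in m, angles in rad, forces in N, time in s.
With the tool pointing down it reaches from about 0.275 to 0.75 m from the base axis. Payload 10.2 kg.
Tool frame: the origin (TCP) lies at the very end of the fingers, on their centre line; the grasp point (between the pads) lies 19 mm behind it; z points along the fingers, y is the direction in which the jaws open and shut (so a half turn about z gives the same grasp; the last joint's range is limited). The gripper opens to 85 mm and grips with 20 to 120 N. Pads are 22 mm wide; open, the fingers measure 114 mm over their backs; the gripper's body (76 mm by 85 mm) begins 54 mm behind the grasp point. The pads swing forward as they close: fully open they stand 13 mm farther back than shut.
Start: joints at [-1.504, 0.313, 1.498, -0, 1.331, -0.223], TCP at [0.15, -0.503, 0.231] pointing down, gripper open.
Joint ranges: [-2.94, 2.94], [-0.97, 2.17], [0.19, 2.56], [-1.23, 4.37], [0.02, 3.11], [-2.88, 2.88]. Speed limits (rad/s): [2.39, 2.39, 3.01, 3.14, 3.14, 3.14].

### API

Orientations are given as a rotation vector (axis times angle).
In Python, from workcell import env gives the robot as it stands.
- The arm moves only by the tool move_arm, never from a script. Its argument "rows" is a list of rows, each a list of 7 numbers: the shift along the tool's x, y, z in mm, then the turn, a rotation vector about the tool's x, y, z in rad, then the opening in per cent of the stroke, from 0 (shut) to 100 (fully open). A call has 1 to 5 rows; each row is the pose to reach, as a shift and turn from the pose measured when the call began, along the tool's axes at that moment; what a row does not reach only later rows make up. A row lasts 1/12 s, in which the tool goes at most 41.7 mm and 7.16 degrees, less where a joint would pass 70% of its speed; a pose out of reach is approached as far as the arm can. A call with a gripper value outside its range is refused whole. The fingers move at their own pace and stop on an object; the grip force is fixed at half the most. Time passes only in rows, so rows that repeat a pose let the fingers close. It gives the time, the measured TCP pose, the force and the opening at its end, in the units of the state.
- env.state(): the state, without advancing time (a new reading comes with each control period).
- env.get_image(name): name is "scene" or "top" or "wrist"; returns a dict with "color" (480x640x3 uint8, red, green, blue), "camera_matrix" (3x3 intrinsics, pixels), "camera_from_world" (4x4, takes a point from world to camera coordinates); the wrist camera has in their place "T_tool_cam" (4x4, takes a point from camera to tool coordinates, whose origin is the TCP and whose axes are the flange's). Camera axes: x right, y down, z forward; pixel columns grow to the right and rows downward; lengths in m; the calibration is good to about 2 mm. A picture is of the moment at which its call begins: read the wrist's pose just before it. There is no depth.
- env.close_job(): hands the job in, once; it reports no verdict.
Trained networks look in a picture, given as the dict that the camera call returned (one of the last four; its "shot" number tells which), for a name from the list of things; names that differ only in an ending like _2 or _b are one class to them, and where a whole thing is asked for, a point or a joint stands for the part that bears it (a point fixed in the world has none). Each returns a list of dicts, best first, with "conf" (0 to 1); they miss things now and then, are a little off and sometimes report something else, mostly with a low value. They report only what shows in the picture. A call takes as long as a camera call.
- env.trace(picture, name): "mask" (480x640 bool, what is visible of it) and "point" ([column, row] in pixels, amid what is visible of it).
The state is a dict: "time": time; "joint_pos": joint angles; "joint_velocities": joint speeds; "joint_torque": joint torques, N m; "tool_pos": TCP position; "tcp_rot": TCP orientation; "wrist_force": force on the tool from outside, world axes, zero at the start; "moment": the same for the moment, N m; "finger_gap": finger opening in m.
Only numpy, scipy, OpenCV 4.12 (cv2) and the standard library are available. Lean on these libraries where they do the work, as an engineer would, in place of code of your own. Each camera call takes 0.05 s, during which the arm holds its last target.

## Working session

There is one attempt and no reset: what is moved stays moved. The work goes in short steps, Python scripts to look and compute and a tool call to move; the robot and the scene stay as the last step left them, time stands still between calls to the robot, and variables do not carry over. Pictures are saved under pics/ and viewed, and the job is handed in when it is done.

Besides the shell and the picture viewer there is one more tool, called as name(argument=value, ...), one argument or row to a line, values as JSON. move_arm: Moves the arm, as the interface text tells. Its arguments: {"type":"object","properties":{"rows":{"type":"array"}},"required":["rows"]}

```bash
ls; mkdir -p pics; python3 - <<'E'
from workcell import env
import cv2
s=env.state(); print({k:(v if not hasattr(v,'round') else v) for k,v in s.items()})
for n in ["scene","top"]:
    p=env.get_image(n); cv2.imwrite(f"pics/{n}0.png",p["color"][:,:,::-1]); print(p["camera_matrix"],p["camera_from_world"],p.get("shot"))
    for q in ["valve_box","cover","cover_ridge","red_handle","flask_center","reagent_center","spray_center"]:
        print(n,q,[(round(d["conf"],2),d["point"],int(d["mask"].sum())) for d in env.trace(p,q)][:2])
E
```

```text
pics
{'time': 0.0, 'joint_pos': array([-1.50442155e+00,  3.13448569e-01,  1.49843849e+00, -5.01901133e-06,
        1.33100322e+00, -2.23409560e-01]), 'joint_velocities': array([-0.00021893, -0.00192399,  0.00150734, -0.00090022,  0.00069365,
        0.00046277]), 'joint_torque': array([-1.04844970e-03, -4.12265146e+01, -2.59739041e+01, -1.57260288e-04,
        4.17528441e-03,  2.87636317e-05]), 'tool_pos': array([ 0.14998114, -0.50285104,  0.23073528]), 'tcp_rot': array([-3.10739268e+00, -4.53416164e-01, -1.52182814e-04]), 'wrist_force': array([-0.23454946, -0.75865562,  0.49268712]), 'moment': array([0.04307147, 0.01807485, 0.01738956]), 'finger_gap': 0.0849230424902876}
[[461.5149637    0.         316.87340656]
 [  0.         461.5149637  238.57818806]
 [  0.           0.           1.        ]] [[-0.07645013  0.99701234  0.0110353   0.00335425]
 [ 0.57473902  0.0531091  -0.81661159 -0.27786674]
 [-0.8147579  -0.05608764 -0.57708209  1.46164298]
 [ 0.          0.          0.          1.        ]] 1
scene valve_box [(0.59, [245.7, 266.8], 27427)]
scene cover [(0.8, [262.6, 212.2], 5438), (0.7, [366.9, 253.5], 591)]
scene cover_ridge [(0.9, [264.8, 215.2], 5468)]
scene red_handle []
scene flask_center []
scene reagent_center [(0.77, [154.9, 216.1], 1029)]
scene spray_center [(0.75, [390.1, 261.9], 4056)]
[[439.16461145   0.         322.34974062]
 [  0.         439.16461145 241.96163116]
 [  0.           0.           1.        ]] [[-0.01678371 -0.99944132 -0.02890244  0.04676357]
 [-0.9852747   0.02145121 -0.16962784  0.59828128]
 [ 0.17015306  0.02562986 -0.98508428  0.94806637]
 [ 0.          0.          0.          1.        ]] 2
top valve_box []
top cover [(0.94, [376.2, 270.9], 9229)]
top cover_ridge [(0.87, [377.8, 275.0], 9532)]
top red_handle []
top flask_center [(0.8, [259.1, 273.0], 1996)]
top reagent_center [(0.93, [491.7, 289.4], 693)]
top spray_center [(0.74, [252.1, 198.4], 1543)]
```

View pics/top0.png

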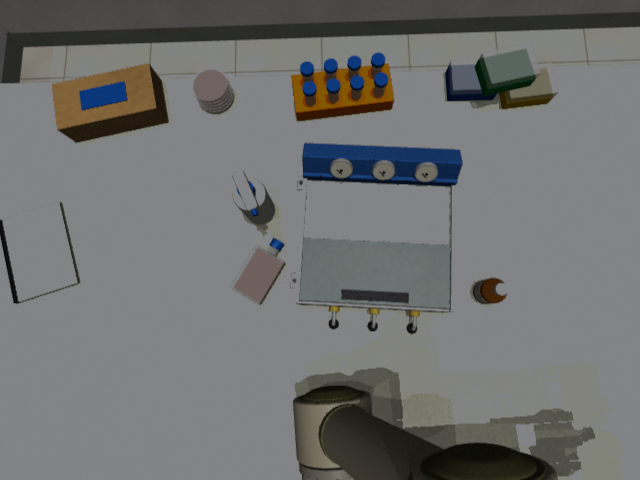

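View pics/scene0.png

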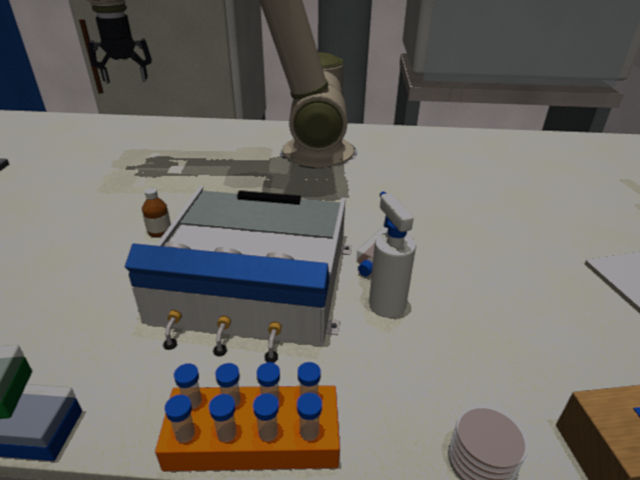

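The top view shows the box with the cover nearly shut. The ridge runs from about (342,292) to (408,298). The flask is at (259,273), the brown bottle at (491,290) and the spray bottle at (252,198). I'll enlarge it to pick corners.

```bash
python3 - <<'E'
import cv2
a=cv2.imread("pics/top0.png")[130:330,280:480]
cv2.imwrite("pics/crop0.png",cv2.resize(a,(800,800),interpolation=cv2.INTER_CUBIC)[:,:][200:800])
E
```

```text
(no output)
```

View pics/crop0.png

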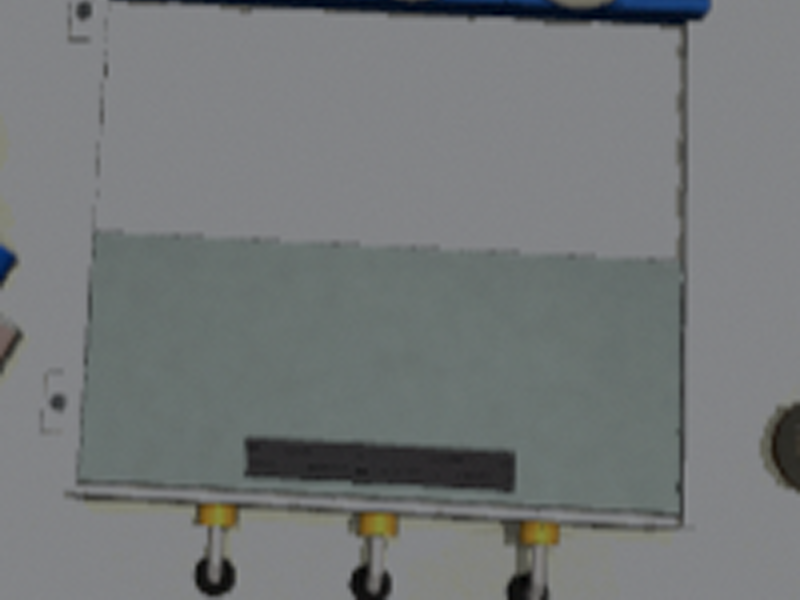

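```bash
cat > h.py <<'E'
import numpy as np, cv2
from scipy.optimize import least_squares
K=np.array([[439.16461145,0,322.34974062],[0,439.16461145,241.96163116],[0,0,1]])
T=np.array([[-0.01678371,-0.99944132,-0.02890244,0.04676357],[-0.9852747,0.02145121,-0.16962784,0.59828128],[0.17015306,0.02562986,-0.98508428,0.94806637],[0,0,0,1]])
def proj(P,K=K,T=T):
    p=(T[:3,:3]@np.asarray(P,float).T).T+T[:3,3]; p=p@K.T
    return p[:,:2]/p[:,2:]
def ray(px,z,K=K,T=T):
    R=T[:3,:3];c=-R.T@T[:3,3];d=R.T@np.linalg.inv(K)@[px[0],px[1],1]
    return c+d*(z-c[2])/d[2]
def b2w(b,P):
    x,y,t=b[:3];P=np.asarray(P,float);c,s=np.cos(t),np.sin(t)
    return np.c_[x+c*P[:,0]-s*P[:,1],y+s*P[:,0]+c*P[:,1],P[:,2]]
E
python3 - <<'E'
from h import *
uv=np.array([[247,437],[516,452],[514,492],[245,476],[68,491],[688,525],[94,231],[680,260]],float)
px=np.c_[280+uv[:,0]/4-.4,130+(uv[:,1]+200)/4-.4]
def pts(q):
    # ridge centre box x: shut
    r=q[4]; # ridge x in box
    f=r-.017
    return [[r+.01,.07,.1095],[r+.01,-.07,.1095],[r-.01,-.07,.1095],[r-.01,.07,.1095],[-.145,.168,.088],[-.145,-.168,.088],[f+.135,.16,.0945],[f+.135,-.16,.0945]]
f=lambda q:(proj(b2w(q,pts(q)))-px).ravel()
s=least_squares(lambda q:f(np.r_[q[:3],0,q[3]]),[.4,-.1,0,-.12]); q=s.x
print(q); print(s.fun.reshape(-1,2).round(1))
b=q[:3]
print("ridge",b2w(b,[[q[3],0,.102]]),"pivots",b2w(b,[[-.059,y,.068] for y in(.09,0,-.09)]))
print("cam",-T[:3,:3].T@T[:3,3])
print("reagent",ray([491,290],.055),"flask",ray([259,273],.034),"spray",ray([252,198],.11))
E
```

```text
[ 0.59543954 -0.08264788 -0.07198506 -0.12269689]
[[ 0.1  0.1]
 [-0.2 -0.1]
 [ 0.1 -0.4]
 [ 0.1 -0.1]
 [-1.7 -0.1]
 [ 1.3  0. ]
 [-0.6  0.3]
 [ 0.7  0.3]]
ridge [[ 0.47306041 -0.07382317  0.102     ]] pivots [[ 0.5430654   0.01136249  0.068     ]
 [ 0.53659233 -0.07840443  0.068     ]
 [ 0.53011927 -0.16817135  0.068     ]]
cam [0.42893988 0.00960478 1.03676202]
reagent [ 0.48305485 -0.33466581  0.055     ] flask [0.53290085 0.18262165 0.034     ] spray [0.69006624 0.1861925  0.11      ]
```

The fit is good to under 2 px: box at (0.595, -0.083) with yaw -0.072, and the cover a few mm from shut. Next I'll work out the shift to the point in front of the ridge.

```bash
cat >> h.py <<'E'
from scipy.spatial.transform import Rotation as Ro
B=np.array([0.59544,-0.08265,-0.07199])
def go(env,bx,by,z,yaw=None):
    s=env.state();R=Ro.from_rotvec(s["tcp_rot"]);p=s["tool_pos"]
    w=b2w(B,[[bx,by,z]])[0]
    d=R.inv().apply(w-p)*1000
    t=np.zeros(3)
    if yaw is not None:
        Rt=Ro.from_euler('z',B[2]+yaw)*Ro.from_euler('x',np.pi)
        t=(R.inv()*Rt).as_rotvec()
    print("target",w.round(4),"shift",d.round(1),"turn",t.round(3))
def where(env):
    s=env.state();c,q=np.cos(B[2]),np.sin(B[2]);d=s["tool_pos"]-[B[0],B[1],0]
    print("t",round(s["time"],2),"box xyz mm",(1000*np.array([c*d[0]+q*d[1],-q*d[0]+c*d[1],d[2]])).round(1),"F",s["wrist_force"].round(1),"gap",round(s["finger_gap"],4))
E
python3 -c "
from workcell import env
from h import *
where(env);go(env,-.175,0,.15,0)"
```

```text
t 0.8 box xyz mm [-414.  -451.4  231.3] F [ 0.7 -0.9  0.1] gap 0.0855
target [ 0.4209 -0.0701  0.15  ] shift [ 383.3 -337.6   81.3] turn [-0.    -0.     0.362]
```

move_arm(
  rows=[
    [38,-34,2,0,0,0.04,0],
    [75,-66,4,0,0,0.08,0],
    [112,-98,6,0,0,0.12,0],
    [148,-130,8,0,0,0.16,0],
    [184,-162,10,0,0,0.2,0],
  ],
)

```text
time: 1.22
tool_pos: [0.2611, -0.3249, 0.2228]
tcp_rot: [3.138, 0.137, 0.0]
wrist_force: [0.1, 0.4, -0.0]
finger_gap: 0.0256
```

```bash
python3 -c "
from workcell import env
from h import *
where(env);go(env,-.175,0,.15,0)"
```

```text
t 1.22 box xyz mm [-316.1 -265.7  222.8] F [ 0.1  0.4 -0. ] gap 0.0256
target [ 0.4209 -0.0701  0.15  ] shift [ 181.4 -240.    72.8] turn [ 0.    -0.     0.159]
```

move_arm(
  rows=[
    [25,-33,5,0,0,0.04,0],
    [50,-66,10,0,0,0.08,0],
    [75,-99,15,0,0,0.12,0],
    [100,-132,20,0,0,0.159,0],
    [125,-165,25,0,0,0.159,0],
  ],
)

```text
time: 1.63
tool_pos: [0.3709, -0.1495, 0.1981]
tcp_rot: [3.139, -0.117, 0.002]
wrist_force: [1.0, -0.9, -0.4]
finger_gap: 0.0
```

```bash
python3 -c "
from workcell import env
from h import *
where(env);go(env,-.175,0,.13,0)"
```

```text
t 1.63 box xyz mm [-219.2  -82.8  198.1] F [ 1.  -0.9 -0.4] gap 0.0
target [ 0.4209 -0.0701  0.13  ] shift [ 43.9 -83.   68.1] turn [ 0.001 -0.001 -0.002]
```

move_arm(
  rows=[
    [15,-28,20,0,0,0,0],
    [30,-56,40,0,0,0,0],
    [44,-83,62,0,0,0,0],
    [44,-83,68,0,0,0,0],
    [44,-83,68,0,0,0,0],
  ],
)

```text
time: 2.05
tool_pos: [0.4205, -0.0687, 0.1287]
tcp_rot: [-3.139, 0.112, 0.003]
wrist_force: [-0.4, 0.5, 0.9]
finger_gap: -0.0001
```

```bash
python3 - <<'E'
from workcell import env
from h import *
where(env);go(env,-.175,0,.1,0)
for n in ["top","wrist"]:
    p=env.get_image(n); cv2.imwrite(f"pics/{n}1.png",p["color"][:,:,::-1])
print(p["T_tool_cam"],p["camera_matrix"])
E
```

```text
t 2.05 box xyz mm [-175.5    1.3  128.7] F [-0.4  0.5  0.9] gap -0.0001
target [ 0.4209 -0.0701  0.1   ] shift [ 0.6  1.3 28.7] turn [-0.     0.002  0.001]
[[-7.12407382e-04 -9.64710451e-01 -2.63312054e-01  6.58545826e-02]
 [ 9.99999741e-01 -7.15197456e-04 -8.52552586e-05 -3.61581634e-05]
 [-1.06073472e-04 -2.63312047e-01  9.64710710e-01 -1.42703507e-01]
 [ 0.00000000e+00  0.00000000e+00  0.00000000e+00  1.00000000e+00]] [[429.23735601   0.         316.99004322]
 [  0.         429.23735601 238.54669058]
 [  0.           0.           1.        ]]
```

View pics/wrist1.png

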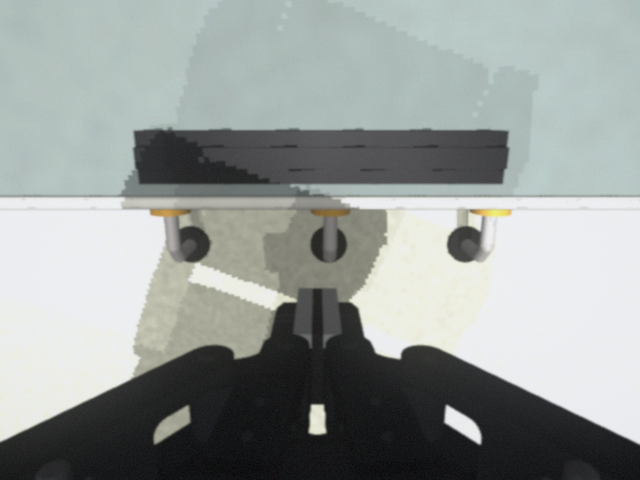

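The wrist view shows the shut fingertips at (319,290), centred in front of the ridge (135 to 508 wide, rows 130 to 185). Next I descend and push.

move_arm(
  rows=[
    [0,0,14,0,0,0,0],
    [0,1,28,0,0,0,0],
    [10,1,28,0,0,0,0],
    [25,1,28,0,0,0,0],
    [40,1,28,0,0,0,0],
  ],
)

```text
time: 2.57
tool_pos: [0.461, -0.076, 0.1036]
tcp_rot: [3.138, -0.12, 0.002]
wrist_force: [-3.3, -0.3, -0.4]
finger_gap: -0.0002
```

```bash
python3 - <<'E'
from workcell import env
from h import *
where(env);go(env,-.02,0,.1,0)
E
```

```text
t 2.57 box xyz mm [-134.6   -3.1  103.6] F [-3.3 -0.3 -0.4] gap -0.0002
target [ 0.5755 -0.0812  0.1   ] shift [114.6  -3.6   3.7] turn [ 0.002 -0.002 -0.005]
```

move_arm(
  rows=[
    [20,-2,3,0,0,0,0],
    [40,-3,3,0,0,0,0],
    [60,-3,3,0,0,0,0],
    [80,-3,3,0,0,0,0],
    [98,-3,3,0,0,0,0],
  ],
)

```text
time: 2.98
tool_pos: [0.5591, -0.0821, 0.1015]
tcp_rot: [3.137, -0.124, 0.001]
wrist_force: [-4.5, 0.3, 1.3]
finger_gap: 0.0002
```

```bash
python3 - <<'E'
from workcell import env
from h import *
where(env);go(env,-.01,0,.1,0)
E
```

```text
t 2.98 box xyz mm [-36.3  -2.  101.5] F [-4.5  0.3  1.3] gap 0.0002
target [ 0.5855 -0.0819  0.1   ] shift [26.3 -2.2  1.5] turn [ 0.002 -0.001 -0.007]
```

move_arm(
  rows=[
    [6,-1,1,0,0,0,0],
    [11,-1,1,0,0,0,0],
    [15,-1,1,0,0,0,0],
    [18,-1,1,0,0,0,0],
    [20,-1,1,0,0,0,0],
  ],
)

```text
time: 3.4
tool_pos: [0.5759, -0.0832, 0.1008]
tcp_rot: [3.137, -0.123, -0.013]
wrist_force: [-29.1, -2.9, 16.5]
finger_gap: -0.0001
```

```bash
python3 - <<'E'
from workcell import env
from h import *
where(env)
for n in ["top","wrist"]:
    p=env.get_image(n); cv2.imwrite(f"pics/{n}2.png",p["color"][:,:,::-1])
E
```

```text
t 3.4 box xyz mm [-19.5  -2.  100.8] F [-29.1  -2.9  16.5] gap -0.0001
```

View pics/wrist2.png

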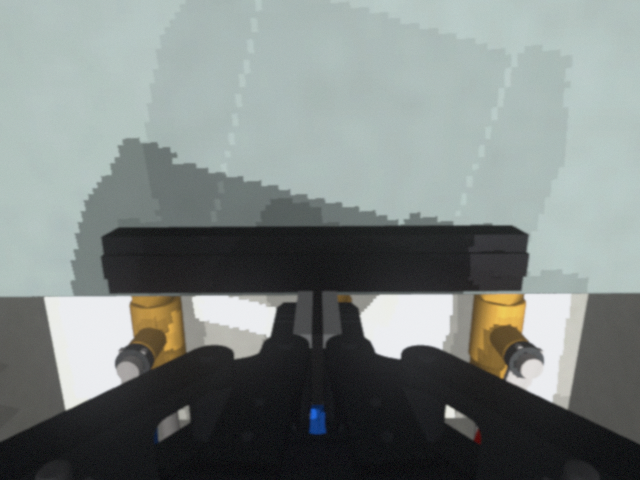

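View pics/top2.png

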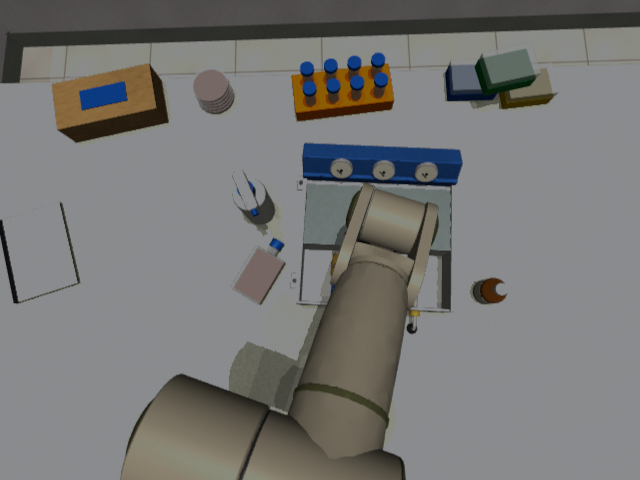

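The cover is at its back stop (29 N). A sliver of red shows at (478,437), on the right (box -y), so red is the right-hand valve. I'll back off, rise and look.

move_arm(
  rows=[
    [-12,0,-3,0,0,0,0],
    [-30,5,-30,0,0,0,0],
    [-60,15,-58,0,0,0,0],
    [-90,30,-85,0,0,0,0],
    [-110,45,-110,0,0,0,0],
  ],
)

```text
time: 3.92
tool_pos: [0.4614, -0.119, 0.2133]
tcp_rot: [3.137, -0.122, -0.012]
wrist_force: [0.2, -1.0, 0.6]
finger_gap: 0.0001
```

move_arm(
  rows=[
    [-10,0,0,0,0,0,0],
    [-10,0,0,0,0,0,0],
    [-10,0,0,0,0,0,0],
  ],
)

```text
time: 4.17
tool_pos: [0.4513, -0.1183, 0.2137]
tcp_rot: [3.136, -0.124, -0.01]
wrist_force: [0.5, 0.3, -0.3]
finger_gap: 0.0001
```

```bash
python3 - <<'E'
from workcell import env
from h import *
where(env)
s=env.state(); p=env.get_image("wrist"); cv2.imwrite("pics/wrist3.png",p["color"][:,:,::-1])
Tw=np.eye(4);Tw[:3,:3]=Ro.from_rotvec(s["tcp_rot"]).as_matrix();Tw[:3,3]=s["tool_pos"]
Tc=np.linalg.inv(Tw@p["T_tool_cam"]); Kc=p["camera_matrix"]
np.savez("cam3.npz",T=Tc,K=Kc)
print("pivots px",proj(b2w(B,[[-.059,y,.075] for y in(.09,0,-.09)]),Kc,Tc).round(0).tolist())
for q in ["red_handle","blue_a_handle","cover_ridge"]:
  for d in env.trace(p,q)[:3]:
    w=ray(d["point"],.075,Kc,Tc); c,t=np.cos(B[2]),np.sin(B[2]);e=w-[B[0],B[1],0]
    print(q,round(d["conf"],2),d["point"],int(d["mask"].sum()),"box",np.round([c*e[0]+t*e[1],-t*e[0]+c*e[1]],4))
E
```

```text
t 4.17 box xyz mm [-141.2  -46.   213.7] F [ 0.5  0.3 -0.3] gap 0.0001
pivots px [[96.0, 95.0], [241.0, 93.0], [386.0, 92.0]]
red_handle 0.9 [385.3, 142.2] 2680 box [-0.0893 -0.0904]
blue_a_handle 0.77 [248.3, 146.6] 2592 box [-0.0914 -0.0027]
cover_ridge 0.97 [246.7, 8.1] 6099 box [-0.0112 -0.0058]
```

View pics/wrist3.png

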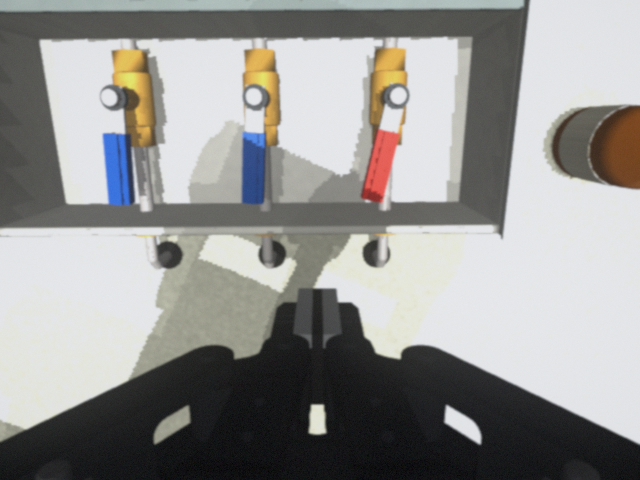

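The red handle is at right, from pivot (397,97) to tip (373,200), already turned slightly. The nut positions are about 13 px off the prediction, so I'll re-measure with the arm at rest.

```bash
python3 - <<'E'
from workcell import env
from h import *
where(env)
for k in range(1):
    s=env.state(); p=env.get_image("wrist"); cv2.imwrite("pics/wrist4.png",p["color"][:,:,::-1])
    Tw=np.eye(4);Tw[:3,:3]=Ro.from_rotvec(s["tcp_rot"]).as_matrix();Tw[:3,3]=s["tool_pos"]
    Tc=np.linalg.inv(Tw@p["T_tool_cam"]); Kc=p["camera_matrix"]
    np.savez("cam3.npz",T=Tc,K=Kc)
    print(s["tool_pos"],s["tcp_rot"],s["joint_velocities"].round(4))
    print("pivots px",proj(b2w(B,[[-.059,y,.08] for y in(.09,0,-.09)]),Kc,Tc).round(0).tolist())
    print("outer front corner right",proj(b2w(B,[[-.145,-.168,.088]]),Kc,Tc).round(0).tolist(),"ridge",proj(b2w(B,[[.007-.01,y,.1095] for y in(-.07,.07)]),Kc,Tc).round(0).tolist())
    d=env.trace(p,"cover_ridge")[0]; print(d["point"])
p=env.get_image("top"); cv2.imwrite("pics/top4.png",cv2.resize(p["color"][200:320,280:480,::-1],(800,480),interpolation=cv2.INTER_CUBIC))
E
python3 -c "
import cv2;a=cv2.imread('pics/wrist4.png');cv2.imwrite('pics/w4c.png',cv2.resize(a[0:260,60:560],(800,416)))"
```

```text
t 4.37 box xyz mm [-140.8  -45.5  212.6] F [ 0.   0.1 -0.4] gap -0.0003
[ 0.45175883 -0.11794132  0.21260894] [ 3.13756456 -0.12145748 -0.01357953] [ 0.0008 -0.0004  0.0011 -0.0022  0.0019  0.0005]
pivots px [[92.0, 94.0], [241.0, 93.0], [389.0, 92.0]]
outer front corner right [[507.0, 231.0]] ridge [[363.0, -28.0], [86.0, -27.0]]
[258.0, 6.1]
```

View pics/w4c.png

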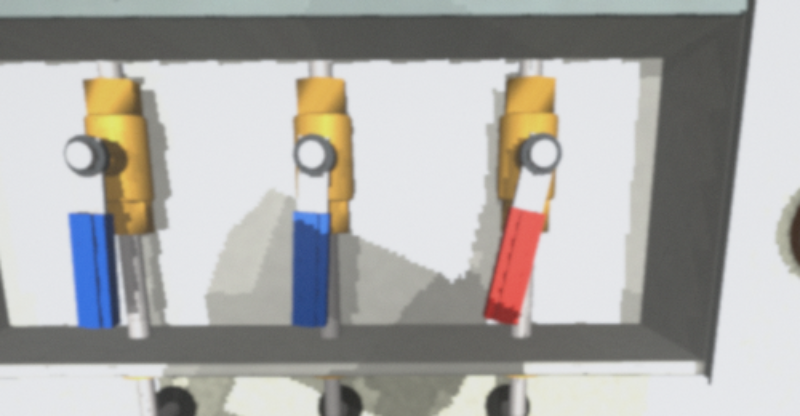

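View pics/top4.png

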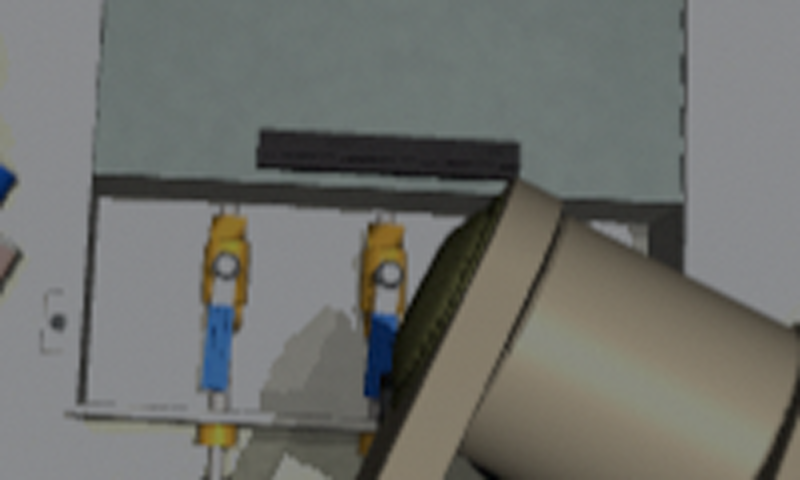

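```bash
python3 - <<'E'
from h import *
c=np.load("cam3.npz")
im=cv2.imread("pics/wrist4.png"); t=cv2.imread("pics/top4.png")
L=[([[-.145,-.168,.088],[-.145,.168,.088]],(0,255,0)),([[-.145,-.168,.088],[.0,-.168,.088]],(0,255,0)),
([[-.1415,-.162,.006],[-.1415,.162,.006],[-.0165,.162,.006],[-.0165,-.162,.006],[-.1415,-.162,.006]],(255,0,255))]
for y in(.09,0,-.09): L.append(([[-.059,y,.068],[-.127,y,.068]],(0,0,0)))
Tt=T
for P,col in L:
    a=proj(b2w(B,P),c["K"],c["T"]); cv2.polylines(im,[a.round().astype(int)],False,col,1)
    b=(proj(b2w(B,P))-[280,200])*4; cv2.polylines(t,[b.round().astype(int)],False,col,1)
cv2.imwrite("pics/ov4.png",im); cv2.imwrite("pics/ovt4.png",t)
E
```

```text
(no output)
```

View pics/ov4.png

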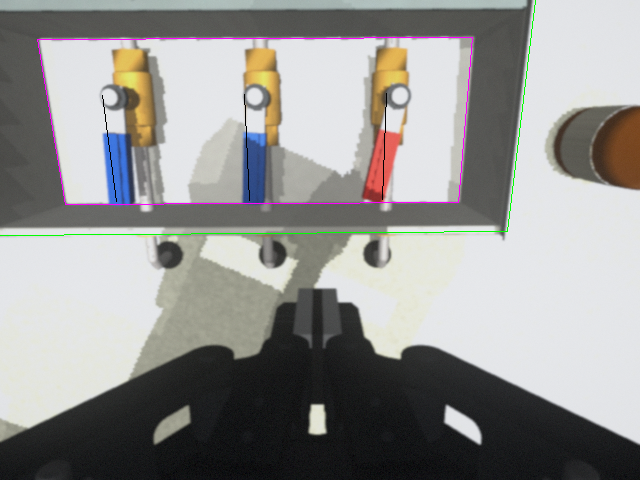

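View pics/ovt4.png

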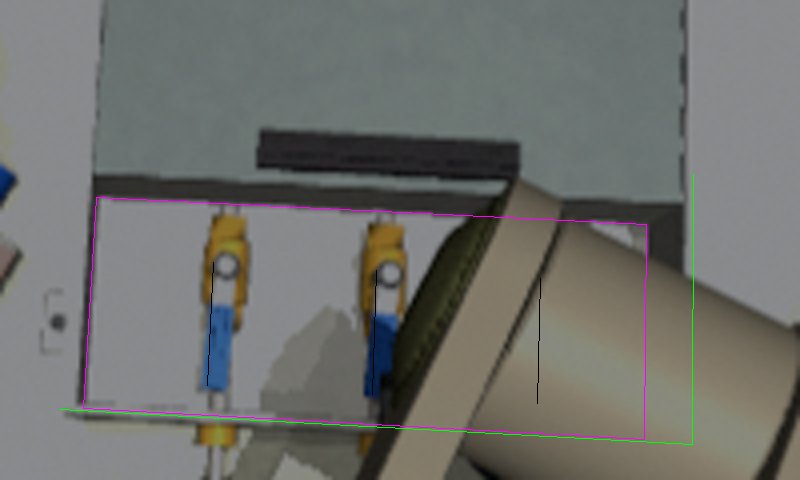

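The box fit is exact, but the valve row sits about 8 mm further towards box -y than mid-box. I'll measure the pivot and handle directly.

```bash
python3 - <<'E'
from h import *
c=np.load("cam3.npz")
def box(px,z):
    w=ray(px,z,c["K"],c["T"]);k,t=np.cos(B[2]),np.sin(B[2]);e=w-[B[0],B[1],0]
    return (1000*np.array([k*e[0]+t*e[1],-t*e[0]+k*e[1]])).round(1)
for n,px,z in [("nutR",(399,96),.08),("nutM",(256,96),.08),("nutL",(112,96),.08),("red near",(389,131),.075),("red tip",(373,201),.075),("blueM near",(255,133),.075),("blueM tip",(253,203),.075),("blueL tip",(121,204),.075)]: print(n,box(px,z))
E
```

```text
nutR [-61.5 -96.1]
nutM [-60.9  -9.2]
nutL [-60.4  78.3]
red near [-82.2 -91.7]
red tip [-127.1  -82.9]
blueM near [-82.9  -6.9]
blueM tip [-127.9   -3.5]
blueL tip [-128.    83.8]
```

```bash
python3 -c "
from workcell import env
from h import *
where(env);go(env,-.107,-.128,.125,0)"
```

```text
t 4.52 box xyz mm [-140.9  -45.6  212.9] F [0.3 0.1 0.3] gap 0.0
target [ 0.4795 -0.2026  0.125 ] shift [35.  82.  87.8] turn [ 0.002  0.008 -0.006]
```

move_arm(
  rows=[
    [10,25,20,0,0.004,-0.003,0],
    [20,50,40,0.002,0.008,-0.006,0],
    [35,75,60,0.002,0.008,-0.006,0],
    [35,82,80,0.002,0.008,-0.006,0],
    [35,82,88,0.002,0.008,-0.006,0],
  ],
)

```text
time: 4.93
tool_pos: [0.4787, -0.2035, 0.1217]
tcp_rot: [-3.137, 0.115, 0.006]
wrist_force: [0.4, -0.5, -0.5]
finger_gap: -0.0004
```

move_arm(
  rows=[
    [0,0,0,0,0,0,0],
    [0,0,0,0,0,0,0],
  ],
)

```text
time: 5.1
tool_pos: [0.4785, -0.2028, 0.1216]
tcp_rot: [-3.137, 0.114, 0.008]
wrist_force: [-0.2, -0.7, 0.8]
finger_gap: -0.0002
```

```bash
python3 - <<'E'
from workcell import env
from h import *
where(env);go(env,-.108,-.127,.057,0)
p=env.get_image("wrist"); cv2.imwrite("pics/wrist5.png",p["color"][:,:,::-1])
E
```

```text
t 5.1 box xyz mm [-107.9 -128.2  121.6] F [-0.2 -0.7  0.8] gap -0.0002
target [ 0.4786 -0.2016  0.057 ] shift [ 0.3 -1.1 64.6] turn [-0.003  0.005 -0.001]
```

View pics/wrist5.png

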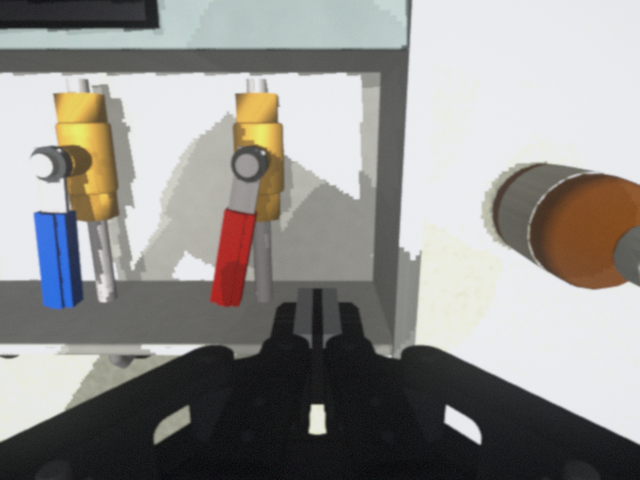

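The fingers (tip at (319,290)) stand right of the red handle (sleeve 213 to 255) inside the bay. Next I descend.

move_arm(
  rows=[
    [0,-1,20,0,0.005,0,0],
    [0,-1,40,0,0.005,0,0],
    [0,-1,56,0,0.005,0,0],
    [0,-1,65,0,0.005,0,0],
    [0,-1,65,0,0.005,0,0],
  ],
)

```text
time: 5.57
tool_pos: [0.4786, -0.201, 0.057]
tcp_rot: [-3.137, 0.113, -0.001]
wrist_force: [-0.0, 0.2, -0.5]
finger_gap: 0.0002
```

```bash
python3 - <<'E'
from workcell import env
from h import *
where(env)
for a in [(-.1087,-.1049),(-.1101,-.0922),(-.1073,-.0783),(-.0995,-.065)]: go(env,*a,.057,0)
p=env.get_image("wrist"); cv2.imwrite("pics/wrist6.png",p["color"][:,:,::-1])
E
```

```text
t 5.57 box xyz mm [-108.1 -126.5   57. ] F [-0.   0.2 -0.5] gap 0.0002
target [ 0.4795 -0.1795  0.057 ] shift [ -0.6 -21.6   0. ] turn [-0.002 -0.     0.   ]
target [ 0.479  -0.1667  0.057 ] shift [ -2.  -34.3   0. ] turn [-0.002 -0.     0.   ]
target [ 0.4828 -0.153   0.057 ] shift [  0.8 -48.2   0.1] turn [-0.002 -0.     0.   ]
target [ 0.4915 -0.1403  0.057 ] shift [  8.6 -61.5   0.1] turn [-0.002 -0.     0.   ]
```

View pics/wrist6.png

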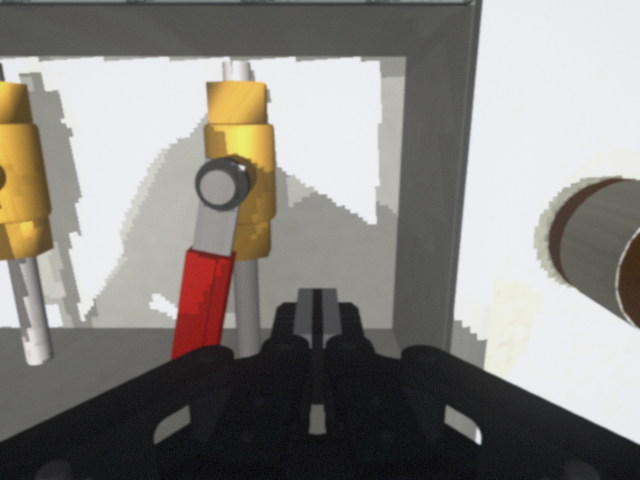

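The fingers are down beside the red sleeve with free space around them. Next I push along the arc.

move_arm(
  rows=[
    [0,-12,0,0,0,0,0],
    [-1,-24,0,0,0,0,0],
    [-2,-34,0,0,0,0,0],
    [-1,-42,0,0,0,0,0],
    [1,-48,0,0,0,0,0],
  ],
)

```text
time: 6.03
tool_pos: [0.4838, -0.1529, 0.0593]
tcp_rot: [3.139, -0.111, 0.005]
wrist_force: [-1.5, -6.2, -0.1]
finger_gap: -0.0003
```

```bash
python3 - <<'E'
from workcell import env
from h import *
where(env)
for a in [(-.0995,-.065),(-.0868,-.0545),(-.078,-.0505)]: go(env,*a,.057,0)
p=env.get_image("wrist"); cv2.imwrite("pics/wrist7.png",p["color"][:,:,::-1])
E
```

```text
t 6.03 box xyz mm [-106.3  -78.1   59.3] F [-1.5 -6.2 -0.1] gap -0.0003
target [ 0.4915 -0.1403  0.057 ] shift [  6.8 -13.1   2.3] turn [ 0.001 -0.003  0.001]
target [ 0.5049 -0.1308  0.057 ] shift [ 19.5 -23.6   2.3] turn [ 0.001 -0.003  0.001]
target [ 0.514  -0.1274  0.057 ] shift [ 28.3 -27.5   2.4] turn [ 0.001 -0.003  0.001]
```

View pics/wrist7.png

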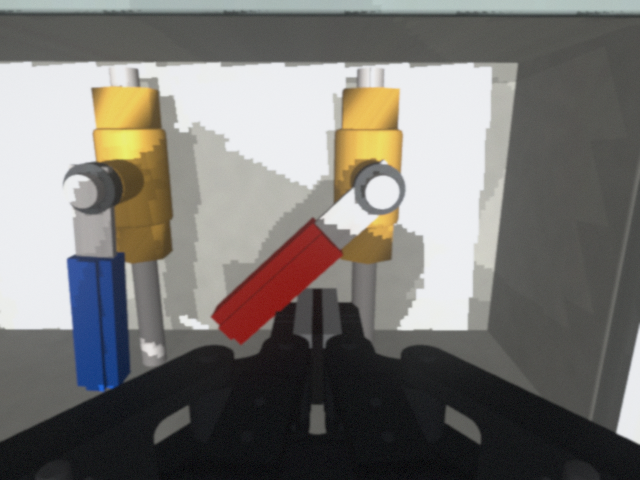

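The red handle has turned to about 0.85 rad (tip at (228,328)), with a 6 N push. I'll continue the arc.

move_arm(
  rows=[
    [3,-7,2,0,0,0,0],
    [7,-13,2,0,0,0,0],
    [13,-19,2,0,0,0,0],
    [19,-24,2,0,0,0,0],
    [24,-26,2,0,0,0,0],
  ],
)

```text
time: 6.5
tool_pos: [0.5096, -0.1268, 0.0577]
tcp_rot: [3.14, -0.108, 0.003]
wrist_force: [-4.7, -2.5, 0.6]
finger_gap: -0.0001
```

```bash
python3 - <<'E'
from workcell import env
from h import *
where(env)
for a in [(-.078,-.0505)]: go(env,*a,.057,0)
p=env.get_image("wrist"); cv2.imwrite("pics/wrist8.png",p["color"][:,:,::-1])
E
```

```text
t 6.5 box xyz mm [-82.5 -50.2  57.7] F [-4.7 -2.5  0.6] gap -0.0001
target [ 0.514  -0.1274  0.057 ] shift [4.5 0.3 0.7] turn [ 0.    -0.002  0.003]
```

View pics/wrist8.png

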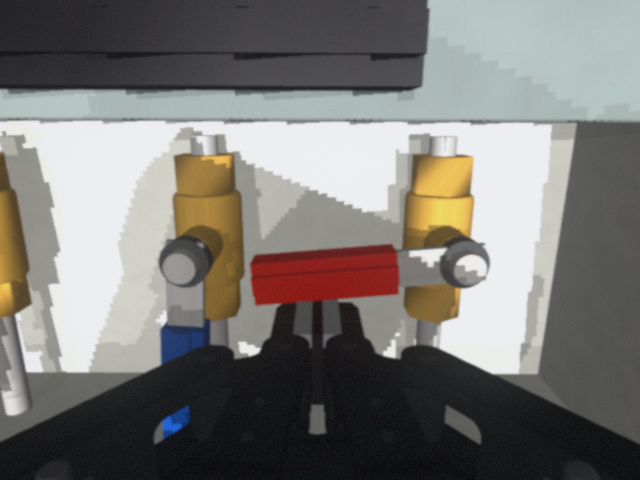

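move_arm(
  rows=[
    [2,0,0,0,0,0,0],
    [4,0,0,0,0,0,0],
    [5,0,0,0,0,0,0],
    [6,0,0,0,0,0,0],
    [7,0,0,0,0,0,0],
  ],
)

```text
time: 6.97
tool_pos: [0.5145, -0.1262, 0.0574]
tcp_rot: [-3.137, 0.107, 0.008]
wrist_force: [-21.7, 1.4, 12.2]
finger_gap: 0.0003
```

```bash
python3 - <<'E'
from workcell import env
from h import *
where(env)
E
```

```text
t 6.97 box xyz mm [-77.6 -49.2  57.4] F [-21.7   1.4  12.2] gap 0.0003
```

The force rose to 22 N, so the handle is at its stop. I'll back straight off, then rise and look.

move_arm(
  rows=[
    [0,0,0,0,0,0,0],
    [0,0,0,0,0,0,0],
    [-8,0,0,0,0,0,0],
    [-18,0,0,0,0,0,0],
    [-20,0,0,0,0,0,0],
  ],
)

```text
time: 7.38
tool_pos: [0.4938, -0.1246, 0.0576]
tcp_rot: [-3.137, 0.108, 0.007]
wrist_force: [0.6, 0.3, 0.1]
finger_gap: -0.0005
```

move_arm(
  rows=[
    [0,0,-30,0,0,0,0],
    [0,0,-65,0,0,0,0],
    [-15,0,-100,0,0,0,0],
    [-40,0,-130,0,0,0,0],
    [-50,0,-150,0,0,0,0],
  ],
)

```text
time: 7.8
tool_pos: [0.4437, -0.1216, 0.2108]
tcp_rot: [-3.139, 0.108, 0.001]
wrist_force: [1.2, 0.6, 0.2]
finger_gap: 0.0002
```

move_arm(
  rows=[
    [0,0,0,0,0,0,0],
    [0,0,0,0,0,0,0],
  ],
)

```text
time: 7.97
tool_pos: [0.4442, -0.1219, 0.212]
tcp_rot: [3.139, -0.109, 0.005]
wrist_force: [-0.5, -0.3, 0.4]
finger_gap: -0.0001
```

```bash
python3 - <<'E'
from workcell import env
from h import *
where(env)
s=env.state(); p=env.get_image("wrist"); cv2.imwrite("pics/wrist9.png",p["color"][:,:,::-1])
Tw=np.eye(4);Tw[:3,:3]=Ro.from_rotvec(s["tcp_rot"]).as_matrix();Tw[:3,3]=s["tool_pos"]
np.savez("cam9.npz",T=np.linalg.inv(Tw@p["T_tool_cam"]),K=p["camera_matrix"])
d=env.trace(p,"red_handle")[0];c=cv2.minAreaRect(np.argwhere(d["mask"])[:,::-1].astype(np.float32));print(d["conf"],c)
p=env.get_image("top"); cv2.imwrite("pics/top9.png",p["color"][:,:,::-1])
for q in ["flask_center","reagent_center","spray_center"]: print(q,[x["point"] for x in env.trace(p,q)[:1]])
E
```

```text
t 7.97 box xyz mm [-148.  -50.  212.] F [-0.5 -0.3  0.4] gap -0.0001
0.88 ((344.0, 87.0), (26.0, 120.0), 90.0)
flask_center [[258.3, 272.8]]
reagent_center [[497.8, 285.1]]
spray_center [[252.7, 200.9]]
```

View pics/wrist9.png

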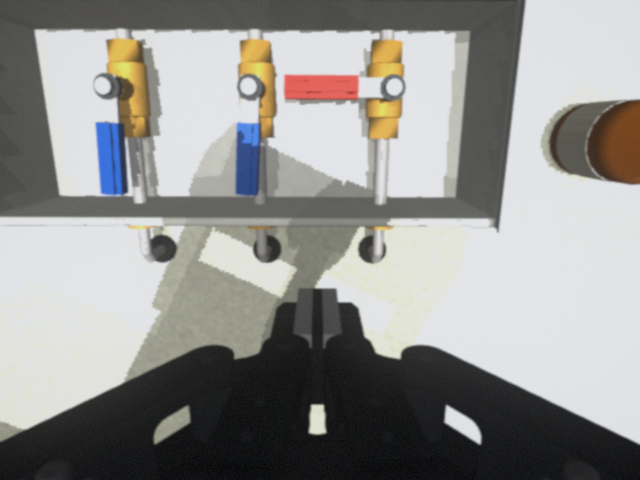

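View pics/top9.png

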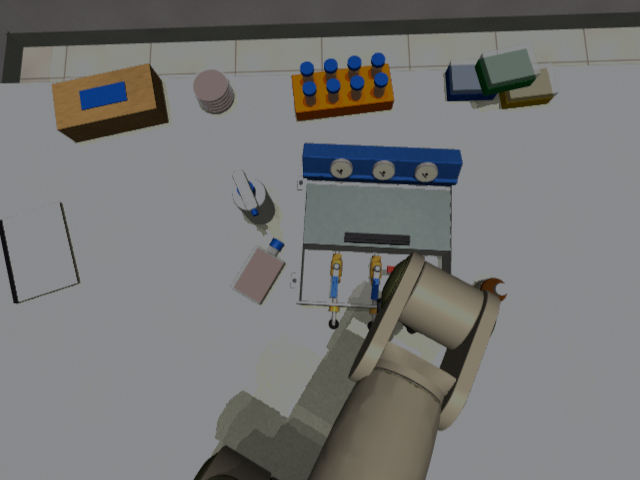

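```bash
python3 - <<'E'
from h import *
k,t=np.cos(B[2]),np.sin(B[2])
for u in [(260,128),(520,143),(257,168),(519,180)]:
    e=ray((280+u[0]/4-.4,200+u[1]/4-.4),.1095)-[B[0],B[1],0]
    print((1000*np.array([k*e[0]+t*e[1],-t*e[0]+k*e[1]])).round(1))
E
```

```text
[10.3 69.1]
[  9.  -69.8]
[-11.6  69.7]
[-11.1 -69.7]
```

```bash
python3 -c "
from workcell import env
print(env.close_job())"
```

```text
the job is handed in; nothing more can be done
None
```

The red valve is shut and the cover is open, and I handed the job in at about 8 s of robot time. `close_job` gives no verdict, so these are my own last checks.

- **Cover:** I pushed its ridge back with the closed fingers until the wrist force rose to 29 N at the stop. The picture shows the ridge moved 122 mm from where it started, above the 115 mm needed.
- **Red handle:** it was the right-hand valve. I pushed it round in an arc until the force rose to 22 N at its stop. In the last wrist picture its outline lies square across the pipe.
- **Pinching:** the fingers were closed for every push, and the arm was backed off and clear of everything at the end.
- **Blue handles, flask and spray bottle:** they show no movement in the pictures. The network's points for the flask and spray bottle shifted by no more than 2.5 px.
- **Brown bottle:** its network point came out about 7 px off in the last top view, where the arm partly hid it. It sits in the same place beside the box in the wrist pictures, so I read that as the hidden part, but I did not measure it separately.
- **Disagreement:** the valve row sits about 8 mm further to the right than the box's midline. I noticed this in the wrist picture and used measured pivot positions for the push.

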